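Close the preserve jars and fit their probe thermometers

ROBOT

A 6-joint arm with a two-finger parallel gripper is mounted at the origin on the work surface. World frame = base frame: x ahead of the robot, y to its left, z up, the work surface at z = 0. Lengths are in m, angles in rad, forces in N, time in s.
With the tool pointing down it reaches from about 0.325 to 0.9 m from the base axis. Payload 3.5 kg.
Tool frame: the origin (TCP) lies on the centre line of the jaws, within the pads' length; the fingertips stand 25 mm ahead of it and the grasp point (between the pads) lies 6 mm ahead of it; z points along the fingers, y is the line along which they close (so a half turn about z gives the same grasp; the last joint's range is limited). The gripper opens to 85 mm and grips with 20 to 120 N. Pads are 22 mm wide; open, the fingers measure 114 mm over their backs; the gripper's body (76 mm by 85 mm) begins 54 mm behind the grasp point. The pads swing forward as they close: fully open they stand 13 mm farther back than shut.
Start: joints at [1.029, 0.276, -0.026, 1.268, 0, 1.467], TCP at [0.266, 0.566, 0.256] pointing down, gripper open.
Joint ranges: [-3.12, 3.12], [-0.85, 1.88], [-1.08, 1.24], [-1.95, 2.15], [-1.57, 1.53], [-3.14, 3.14]. Speed limits (rad/s): [2.57, 2.57, 3.14, 3.14, 3.14, 3.14].

INTERFACE

Orientations are given as a unit quaternion [x, y, z, w].
In Python, from workcell import env, imaging, finder gives the robot as it stands. The module is installed in compiled form; this text tells all that it offers. Calls block until the motion is done:
- env.reach(position, orientation): joint-space move of the TCP to a pose.
- env.servo_line(position, vel=0.15, orientation=None): straight line of the TCP; orientation=None keeps the orientation; vel is the mean speed in m/s.
- env.move_j(angles): joint-space move.
- env.move_gripper(opening, grasp_force=None): finger opening in m; grasp_force is the grip in N (None keeps the last); returns when the fingers have stopped.
- env.pause(seconds).
- env.inverse_kinematics(position, orientation): joint angles nearest the present ones, or None.
- imaging.capture(name): name is "side" or "top" or "wrist"; returns the picture (420x560x3 uint8, red, green, blue); there is no depth.
- imaging.camera_info(name): a dict with "camera_matrix" (3x3 intrinsics, pixels), "cam_to_world" (4x4, takes a point from camera to world coordinates); the wrist camera has in their place "mount" (4x4, takes a point from camera to tool coordinates, whose origin is the TCP and whose axes are the flange's). Camera axes: x right, y up, looking along -z (the intrinsics and any distortion apply to the point x, -y, -z); pixel columns grow to the right and rows downward; lengths in m; the calibration is good to about 2 mm. A picture is of the moment at which its call begins: read the wrist's pose just before it. camera_info takes no time and is no camera call.
A pose or a line that the arm cannot do raises env.IKError and nothing moves.
- env.hand_in(): hands the job in; it is judged then, once.
Trained networks look in the newest picture that a camera, given by its name, has taken for a name from the list of things; names that differ only in an ending like _2 or _b are one class to them, and where a whole thing is asked for, a point or a joint stands for the part that bears it (a point fixed in the world has none). Each returns a list of dicts, best first, with "confidence" (0 to 1); they miss things now and then, are a little off and sometimes report something else, mostly with a low value. They report only what shows in the picture. A call takes as long as a camera call.
- finder.cut_out(query, camera): "mask" (420x560 bool, what is visible of it) and "box" ([left, top, right, bottom] in pixels, round what is visible of it).
Readings, each from a call of its own:
- env.get_time(): time.
- env.get_qpos(): joint angles.
- env.get_qd(): joint speeds.
- env.get_joint_torque(): joint torques, N m.
- env.get_position(): TCP position.
- env.get_tool_rot(): TCP orientation.
- env.get_contact_force(): force on the tool from outside, world axes, zero at the start.
- env.get_wrist_torque(): the same for the moment, N m.
- env.get_gripper_width(): finger opening in m.
- env.get_gripper_force(): force on a finger pad.
Only numpy, scipy, OpenCV 4.12 (cv2) and the standard library are available. Lean on these libraries where they do the work, as an engineer would, in place of code of your own. Each camera call takes 0.05 s, during which the arm holds its last target. There are 200 camera calls.

TASK

The preserve jars are ready for their thermometers: first clear every candle that crowds them away, standing it upright and wholly on the grey charger plate; then screw all three jar lids fully home (clockwise); and then take every probe thermometer from the wooden rack and push each one down through the port of a jar lid of its own until its collar sits on the lid. Leave the other tableware where it is.

Things in the scene. Friction and masses are not known exactly. Their poses are not given: they have to be found in the camera images.
- lid0 (a joint): angle (rad) of jar0's captive brass screw lid, 62 mm diameter, 70 to 95 mm above the table, turning about the vertical through port0: 0 = fully home at its stop, larger = looser (up to 1.7); clockwise from above tightens; it stays where left. Home, the dark rib on its top points at the small steel tab on the jar's neck (jar's -x side).
- port0 (a point): mouth of the probe port of jar0: centre of its lid's top face, 95 mm above the table; axes are the jar's, z up. The jar is fixed, clear with red-brown jam inside, 58 mm diameter, 70 mm tall without the lid. The port is a vertical round hole, 10 mm diameter, through the 25 mm lid in a grey insert; below it is empty space down to 5 mm above the table.
- lid1 (a joint): angle (rad) of jar1's captive brass screw lid, 62 mm diameter, 70 to 95 mm above the table, turning about the vertical through port1: 0 = fully home at its stop, larger = looser (up to 1.7); clockwise from above tightens; it stays where left. Home, the dark rib on its top points at the small steel tab on the jar's neck (jar's -x side).
- port1 (a point): mouth of the probe port of jar1: centre of its lid's top face, 95 mm above the table; axes are the jar's, z up. The jar is fixed, clear with red-brown jam inside, 58 mm diameter, 70 mm tall without the lid. The port is a vertical round hole, 10 mm diameter, through the 25 mm lid in a grey insert; below it is empty space down to 5 mm above the table.
- lid2 (a joint): angle (rad) of jar2's captive brass screw lid, 62 mm diameter, 70 to 95 mm above the table, turning about the vertical through port2: 0 = fully home at its stop, larger = looser (up to 1.7); clockwise from above tightens; it stays where left. Home, the dark rib on its top points at the small steel tab on the jar's neck (jar's -x side).
- port2 (a point): mouth of the probe port of jar2: centre of its lid's top face, 95 mm above the table; axes are the jar's, z up. The jar is fixed, clear with red-brown jam inside, 58 mm diameter, 70 mm tall without the lid. The port is a vertical round hole, 10 mm diameter, through the 25 mm lid in a grey insert; below it is empty space down to 5 mm above the table.
- probe0: loose probe thermometer (may be absent), upright in the rack at first; origin: tip of the stem, z up the stem. Steel stem 8 mm diameter, 85 mm long, ball-rounded tip; then a steel collar 20 mm diameter (z 85-89 mm) and a grey box head 44 (x) by 24 mm (y), z 89-123 mm, dark display on top. About 60 g; grip the head across its 24 mm.
- probe0_seat (a point): centre of the underside of probe0's collar, 85 mm up from the tip; it rests on the lid's top at the port when the probe is fully in
- probe1: loose probe thermometer (may be absent), upright in the rack at first; origin: tip of the stem, z up the stem. Steel stem 8 mm diameter, 85 mm long, ball-rounded tip; then a steel collar 20 mm diameter (z 85-89 mm) and a grey box head 44 (x) by 24 mm (y), z 89-123 mm, dark display on top. About 60 g; grip the head across its 24 mm.
- probe1_seat (a point): centre of the underside of probe1's collar, 85 mm up from the tip; it rests on the lid's top at the port when the probe is fully in
- probe2: loose probe thermometer (may be absent), upright in the rack at first; origin: tip of the stem, z up the stem. Steel stem 8 mm diameter, 85 mm long, ball-rounded tip; then a steel collar 20 mm diameter (z 85-89 mm) and a grey box head 44 (x) by 24 mm (y), z 89-123 mm, dark display on top. About 60 g; grip the head across its 24 mm.
- probe2_seat (a point): centre of the underside of probe2's collar, 85 mm up from the tip; it rests on the lid's top at the port when the probe is fully in
- rack: fixed pale wood block 225 x 56 x 60 mm (x, y, z), origin: centre of its underside. Three vertical wells 11 mm diameter on its x axis at -75, 0 and +75 mm; each is 50 mm deep, so a probe's tip stands 10 mm and its collar 95 mm above the table
- candle0: loose candle in a plain straight glass (may be absent), 66 mm diameter, 140 mm tall, about 0.4 kg, standing upright close beside a jar at the start, or wherever it has been put or knocked; origin: centre of its underside, z up
- candle1: loose candle in a plain straight glass (may be absent), 66 mm diameter, 140 mm tall, about 0.4 kg, standing upright close beside a jar at the start, or wherever it has been put or knocked; origin: centre of its underside, z up
- charger: fixed flat grey round charger plate with scalloped edge, flat top 220 mm diameter, 8 mm high; origin: centre of its underside
- mill: bystander, loose: wooden pepper mill; leave it where it is; origin: centre of its underside (the spoon: on the table under its middle)
- mug: bystander, loose: white mug; leave it where it is; origin: centre of its underside (the spoon: on the table under its middle)
- ramekin: bystander, loose: terracotta dish; leave it where it is; origin: centre of its underside (the spoon: on the table under its middle)
- spoon: bystander, loose: steel spoon; leave it where it is; origin: centre of its underside (the spoon: on the table under its middle)
- can: bystander, loose: tin can; leave it where it is; origin: centre of its underside (the spoon: on the table under its middle)
- bowl: bystander, loose: blue bowl; leave it where it is; origin: centre of its underside (the spoon: on the table under its middle)

How it is judged:
By the outcome, as a careful person would: the job done as asked, in the order asked, and still so for the second after the job is handed in, with the robot touching nothing.
Of probe0, probe1, probe2 only 2 to 3 are there at a start; the rules pass over those that are not, and their reading is None.
Of candle0, candle1 only 1 to 2 are there at a start; the rules pass over those that are not, and their reading is None.
At some moment in a run one of candle0, candle1 may be knocked a few centimetres aside while the robot is not near it.
It also fails if it takes over 210 s, if anything falls off the work surface, if the arm or the gripper's body presses on something with over 40 N, if the wrist force passes 120 N, or if a joint passes its speed limit or range.

## Working session

There is one attempt and no reset: what is moved stays moved. The work goes in short steps, each a Python script; the robot and the scene stay as the last script left them, time stands still between calls to the robot, and variables do not carry over. Pictures are saved under pics/ and viewed, at most 14 in all, crops included, and the job is handed in when it is done.

```bash
mkdir -p pics; ls
python3 - <<'E'
from workcell import env, imaging, finder
import cv2,numpy as np
np.set_printoptions(precision=4,suppress=True)
for n in ("top","side","wrist"):
    im=imaging.capture(n); cv2.imwrite(f"pics/{n}0.png",im[:,:,::-1])
    print(n,imaging.camera_info(n))
    for q in ("lid0","probe0","rack","candle0","charger","port0"):
        try:
            for d in finder.cut_out(q,n): print(n,q,round(d["confidence"],2),d["box"],d["mask"].sum())
        except Exception as e: print(n,q,repr(e))
print(env.get_time(),env.get_position(),env.get_tool_rot(),env.get_gripper_width())
E
```

```text
pics
top {'camera_matrix': array([[409.5495,   0.    , 279.7596],
       [  0.    , 409.5495, 208.6959],
       [  0.    ,   0.    ,   1.    ]]), 'cam_to_world': array([[ 0.0199,  0.9774, -0.2104,  0.395 ],
       [-0.9998,  0.0196, -0.0033, -0.0084],
       [ 0.0009,  0.2104,  0.9776,  0.9522],
       [ 0.    ,  0.    ,  0.    ,  1.    ]])}
top lid0 0.93 [208.3, 192.2, 236.8, 217.8] 672
top lid0 0.85 [319.7, 192.9, 344.4, 225.5] 641
top lid0 0.66 [263.5, 206.1, 297.2, 238.6] 659
top probe0 0.85 [95.5, 267.9, 116.9, 292.1] 398
top probe0 0.63 [112.4, 196.5, 129.4, 219.3] 374
top probe0 0.6 [105.0, 230.9, 122.5, 253.1] 392
top rack 0.62 [98.6, 196.8, 150.2, 301.4] 2722
top candle0 0.66 [199.7, 153.9, 236.1, 194.7] 1092
top candle0 0.19 [228.5, 120.7, 249.9, 156.4] 572
top charger 0.58 [368.4, 195.9, 465.5, 302.7] 7615
top port0 0.97 [207.3, 188.4, 235.5, 228.0] 859
top port0 0.91 [265.5, 207.2, 292.0, 243.8] 768
top port0 0.68 [321.3, 196.6, 349.2, 227.7] 831
side {'camera_matrix': array([[492.6406,   0.    , 289.0452],
       [  0.    , 492.6406, 212.5562],
       [  0.    ,   0.    
[... 667 characters left out ...]
r 0.64 [366.2, 216.1, 396.4, 261.6] 1052
side charger 0.6 [262.0, 288.0, 362.3, 373.1] 6133
side port0 0.97 [273.3, 204.7, 299.5, 241.2] 809
side port0 0.89 [272.1, 173.7, 296.5, 205.2] 558
side port0 0.81 [295.9, 229.5, 324.9, 270.2] 986
wrist {'camera_matrix': array([[326.6216,   0.    , 271.9045],
       [  0.    , 326.6216, 205.8571],
       [  0.    ,   0.    ,   1.    ]]), 'mount': array([[ 0.0007,  0.96  ,  0.2801,  0.0707],
       [ 1.    , -0.0006, -0.0005, -0.0006],
       [-0.0003,  0.2801, -0.96  , -0.1182],
       [ 0.    ,  0.    ,  0.    ,  1.    ]])}
wrist rack 0.57 [159.6, 320.5, 201.7, 376.4] 1380
1.05 [0.2655 0.5658 0.2563] [0.2176 0.976  0.     0.    ] 0.08559066423340712
```

Run:
```python
import cv2
a=cv2.imread("pics/top0.png"); cv2.imwrite("pics/v1.png",cv2.resize(a[100:325,80:480],(800,450),interpolation=cv2.INTER_CUBIC))
b=cv2.imread("pics/side0.png"); cv2.imwrite("pics/v2.png",cv2.resize(b[110:380,150:510],(800,600),interpolation=cv2.INTER_CUBIC))
```

```text
(no output)
```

View pics/v1.png

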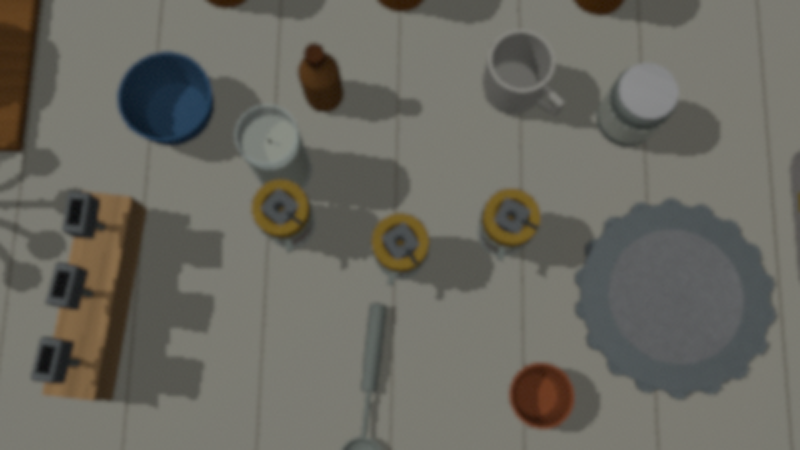

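View pics/v2.png

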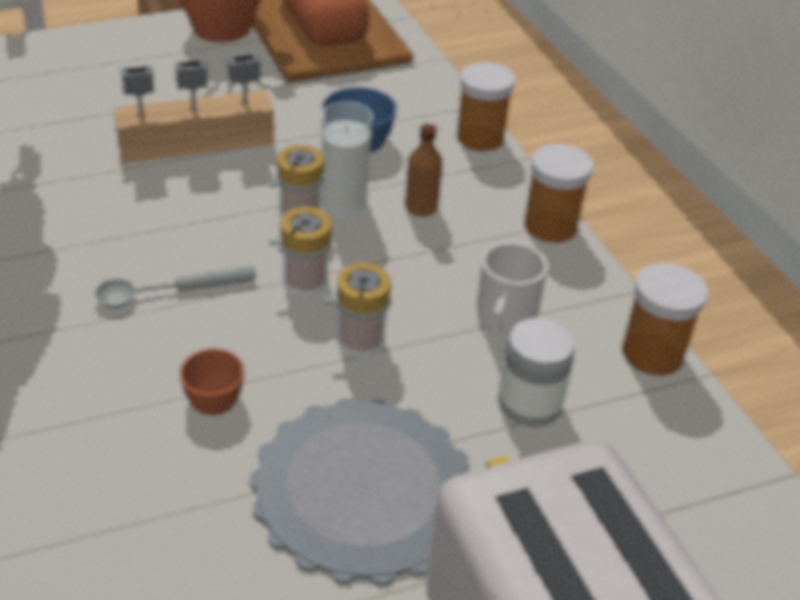

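Top view (2x crop, offset 80,100): one candle at (268,140) beside jar at (281,208); other jars at (400,242) and (511,217). There are three probes in the rack on the left, and the charger is at (675,297). The ribs sit counter-clockwise of the tabs on all three lids. The side view confirms there is only one candle.

```bash
cat > h.py <<'E'
from workcell import env, imaging, finder
import cv2, numpy as np
from scipy.spatial.transform import Rotation as R
np.set_printoptions(precision=4,suppress=True)
def pose(cam):
    i=imaging.camera_info(cam)
    if cam!="wrist": return i["camera_matrix"],i["cam_to_world"]
    T=np.eye(4); T[:3,:3]=R.from_quat(env.get_tool_rot()).as_matrix(); T[:3,3]=env.get_position()
    return i["camera_matrix"],T@i["mount"]
def toplane(P,uv,z):
    K,T=P; uv=np.atleast_2d(np.asarray(uv,float))
    d=np.c_[(uv[:,0]-K[0,2])/K[0,0],-(uv[:,1]-K[1,2])/K[1,1],-np.ones(len(uv))]@T[:3,:3].T
    return (T[:3,3]+d*((z-T[2,3])/d[:,2])[:,None])[:,:2]
def proj(P,X):
    K,T=P; c=(np.atleast_2d(X)-T[:3,3])@T[:3,:3]
    return np.c_[K[0,2]+K[0,0]*c[:,0]/-c[:,2],K[1,2]-K[1,1]*c[:,1]/-c[:,2]]
def down(yaw):   # tool z down, tool y (closing line) at world angle yaw
    y=np.array([np.cos(yaw),np.sin(yaw),0]); z=np.array([0,0,-1.]); x=np.cross(y,z)
    return R.from_matrix(np.c_[x,y,z]).as_quat()
def cen(mask):
    m=cv2.moments(mask.astype(np.uint8),True); return np.array([m["m10"],m["m01"]])/m["m00"]
def snap(cam,name):
    P=pose(cam); im=imaging.capture(cam); cv2.imwrite(f"pics/{name}.png",im[:,:,::-1]); return P,im
E
python3 - <<'E'
from h import *
for cam in ("top","side"):
    P=pose(cam); imaging.capture(cam)
    for q,z in (("lid0",.085),("probe0",.125),("candle0",.07),("charger",.008),("bowl",.03),("mug",.04),("mill",.05),("can",.05),("ramekin",.02),("spoon",.01)):
        for d in finder.cut_out(q,cam):
            if d["confidence"]>.4: print(cam,q,round(d["confidence"],2),toplane(P,cen(d["mask"]),z)[0])
print(R.from_quat(env.get_tool_rot()).as_matrix()[:,1], env.get_qpos())
E
```

```text
top lid0 0.76 [ 0.5846 -0.125 ]
top lid0 0.72 [0.5896 0.125 ]
top lid0 0.68 [ 0.5549 -0.0058]
top probe0 0.66 [0.4955 0.3309]
top probe0 0.63 [0.4215 0.3372]
top candle0 0.97 [0.6662 0.1395]
top charger 0.68 [ 0.5105 -0.3233]
top bowl 0.94 [0.7342 0.2767]
top mug 0.97 [ 0.7692 -0.1436]
top mill 0.6 [0.7538 0.0922]
top can 0.66 [ 0.7297 -0.2781]
top can 0.53 [0.6724 0.1432]
top ramekin 0.83 [ 0.3967 -0.166 ]
top spoon 0.89 [0.379  0.0289]
side lid0 0.88 [0.5901 0.122 ]
side lid0 0.63 [ 0.5561 -0.0101]
side lid0 0.63 [ 0.5846 -0.1289]
side probe0 0.72 [0.4219 0.3193]
side probe0 0.64 [0.5692 0.3056]
side probe0 0.63 [0.4927 0.3093]
side candle0 0.95 [0.6606 0.1409]
side charger 0.75 [ 0.5039 -0.3325]
side bowl 0.84 [0.7575 0.293 ]
side mug 0.84 [ 0.7725 -0.1317]
side mill 0.93 [0.7557 0.095 ]
side mill 0.56 [0.7447 0.2694]
side can 0.87 [ 0.7303 -0.2767]
side can 0.59 [0.5946 0.1385]
side ramekin 0.73 [ 0.3999 -0.1524]
side spoon 0.81 [0.3941 0.0263]
[ 0.4249  0.9053 -0.    ] [ 1.0286  0.2764 -0.0264  1.268  -0.      1.4674]
```

Run:
```python
from h import *
c=np.array([.664,.140]); yaw=np.arctan2(.98,-.21)
z=.121
env.move_gripper(.085,40)
qs=[down(yaw),down(yaw+np.pi)]
for q in qs: print(env.inverse_kinematics([*c,.27],q))
q=qs[0]
env.reach([*c,.27],q); print(env.get_time())
P,im=snap("top","t1")
for d in finder.cut_out("candle0","top"): print(d["confidence"],toplane(P,cen(d["mask"]),.07))
env.servo_line([*c,z],.12); print("f",env.get_contact_force())
env.move_gripper(.05,40); print(env.get_gripper_width(),env.get_gripper_force(),env.get_contact_force())
env.servo_line([*c,z+.15],.15); print(env.get_gripper_width(),env.get_contact_force(),env.get_time())
t=[.508,-.327]
env.servo_line([*t,z+.15],.25)
print(env.get_gripper_width(),env.get_contact_force(),env.get_time())
env.servo_line([*t,z+.03],.15)
env.servo_line([*t,z+.0085],.05); print(env.get_contact_force())
env.move_gripper(.085); env.servo_line([*t,.28],.15); print(env.get_time(),env.get_qpos())
snap("top","t2"); P,_=snap("side","s2")
for d in finder.cut_out("candle0","side"): print(d["confidence"],toplane(P,cen(d["mask"]),.078))
```

```text
[ 0.1126  0.3661  0.1247  1.3294  0.     -0.0985]
[0.1126 0.3661 0.1247 1.3294 0.     3.0431]
4.4583
0.61 [[0.6656 0.1395]]
0.6 [[ 0.5569 -0.0053]]
f [0.0392 0.6063 0.4958]
0.06499739285686783 44.42625045776367 [-0.5379 -3.8178  3.7269]
0.06516412376956195 [-0.3513  0.164  -5.2871] 7.4167
0.0655128811658094 [-0.543   1.3307 -5.5292] 9.5333
[ 0.0767 -2.4401 -1.2523]
12.5583 [-0.6789  0.2292 -0.04    1.3039  0.     -0.89  ]
0.36 [[ 0.7135 -0.3006]]
```

```bash
cat >> h.py <<'E'
def yaw_for(xy,j6): return np.arctan2(xy[1],xy[0])+np.pi/2-j6
JARS=[(.5900,.1235),(.5555,-.0075),(.5846,-.127)]
E
python3 - <<'E'
from h import *
im2=[]
for i in (2,1,0):
    for k,j6 in enumerate((-1.4,1.74)):
        c=np.array(JARS[i]); q=down(yaw_for(c,j6))
        env.reach([*c,.235],q); env.pause(.2)
        P,im=snap("wrist",f"lid{i}_{k}"); np.savez(f"pics/lid{i}_{k}.npz",K=P[0],T=P[1])
        uv=proj(P,[*c,.095])[0]
        ds=finder.cut_out("lid0","wrist")
        print(i,k,env.get_time(),uv,[(round(d["confidence"],2),toplane(P,cen(d["mask"]),.088)[0]) for d in ds])
        u,v=uv.astype(int); im2.append(im[max(v-75,0):v+75,max(u-75,0):u+75,::-1])
im2=[cv2.resize(a,(266,266)) for a in im2]
g=np.vstack([np.hstack(im2[0::2]),np.hstack(im2[1::2])]); cv2.imwrite("pics/g1.png",g)
E
```

```text
2 0 13.8917 [273.314  203.0192] [(0.98, array([ 0.5843, -0.1276])), (0.73, array([ 0.5589, -0.0116]))]
2 1 16.8417 [271.2302 200.3934] [(0.94, array([ 0.5845, -0.1257])), (0.58, array([ 0.5545, -0.0057]))]
1 0 19.8 [272.3264 201.7223] [(0.86, array([ 0.5848, -0.1283])), (0.58, array([0.5881, 0.1182]))]
1 1 22.75 [271.4196 200.3171] [(0.98, array([0.5877, 0.1168])), (0.82, array([ 0.5842, -0.1233])), (0.67, array([ 0.5546, -0.0062]))]
0 0 25.6917 [272.1446 201.8467] [(0.89, array([0.5896, 0.1219])), (0.78, array([ 0.5547, -0.004 ]))]
0 1 28.6417 [271.5404 200.1966] [(0.7, array([ 0.5546, -0.003 ])), (0.63, array([0.589, 0.124]))]
```

View pics/g1.png

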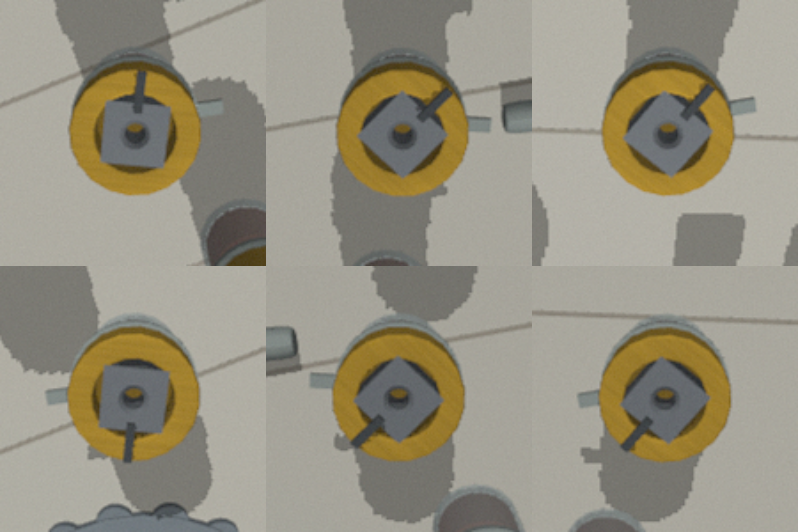

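View pics/s2.png

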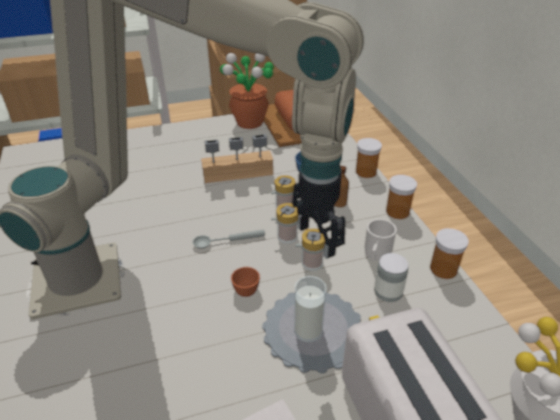

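The candle stands upright inside the plate. The lid views show the rib about 1.3, 0.75 and 0.7 rad from the tab (jar2, jar1, jar0). Next I measure the centres and angles numerically.

```bash
cat >> h.py <<'E'
from scipy.optimize import least_squares
def lidmeas(im,P,c0):
    """lid-top centre, radius, rib angle, tab angle (world) from a wrist picture"""
    hsv=cv2.cvtColor(im,cv2.COLOR_RGB2HSV); h,s,v=cv2.split(hsv)
    u0,v0=proj(P,[*c0,.095])[0]
    yy,xx=np.mgrid[:420,:560]
    m=((h>15)&(h<32)&(s>140)&(v>115)&(np.hypot(xx-u0,yy-v0)<60)).astype(np.uint8)
    cn=max(cv2.findContours(m,cv2.RETR_EXTERNAL,cv2.CHAIN_APPROX_NONE)[0],key=cv2.contourArea)
    p=toplane(P,cv2.convexHull(cn)[:,0,:],.095)
    r=least_squares(lambda a:np.hypot(p[:,0]-a[0],p[:,1]-a[1])-a[2],[*c0,.031],loss="soft_l1",f_scale=.0005).x
    c=r[:2]
    sel=np.hypot(xx-u0,yy-v0)<75; px=np.c_[xx[sel],yy[sel]]; S=s[sel]; V=v[sel]; Hh=h[sel]
    w=toplane(P,px,.096)-c; rr=np.hypot(*w.T)
    k=(rr>.0235)&(rr<.0285)&(S<110)&(V<110); rib=np.arctan2(*w[k].mean(0)[::-1])
    w=toplane(P,px,.095)-c; rr=np.hypot(*w.T)
    # port hole (grey insert has a darker ring)
    return c,r[2],rib,k.sum()
def tabang(im,P,c):
    return None
E
python3 - <<'E'
from h import *
for i in range(3):
    cs=[];
    for k in (0,1):
        im=cv2.imread(f"pics/lid{i}_{k}.png")[:,:,::-1].copy(); z=np.load(f"pics/lid{i}_{k}.npz"); P=(z["K"],z["T"])
        c,r,rib,n=lidmeas(im,P,JARS[i]); cs.append(c); print(i,k,c,r,rib,n)
    print("mean",np.mean(cs,0))
# raw colours for the tab, jar0 view0
im=cv2.imread("pics/lid0_0.png"); h=cv2.cvtColor(im,cv2.COLOR_BGR2HSV)
cv2.imwrite("pics/g2.png",cv2.resize(im[140:270,200:345],(725,650)[:2] if 0 else (669,600),interpolation=cv2.INTER_NEAREST))
E
```

```text
0 0 [0.5891 0.1227] 0.030080431252997544 -2.2519257607257015 33
0 1 [0.5892 0.1238] 0.030202232992298485 -2.204489681499349 27
mean [0.5892 0.1233]
1 0 [ 0.5544 -0.0075] 0.03014191621082681 -2.542956680413401 36
1 1 [ 0.5547 -0.0067] 0.03023441352202954 -2.5030329666649935 30
mean [ 0.5546 -0.0071]
2 0 [ 0.5842 -0.1268] 0.030079013530871182 -2.0547396608755637 32
2 1 [ 0.5847 -0.1261] 0.030233849877758134 -2.0482170374021877 30
mean [ 0.5845 -0.1264]
```

View pics/g2.png

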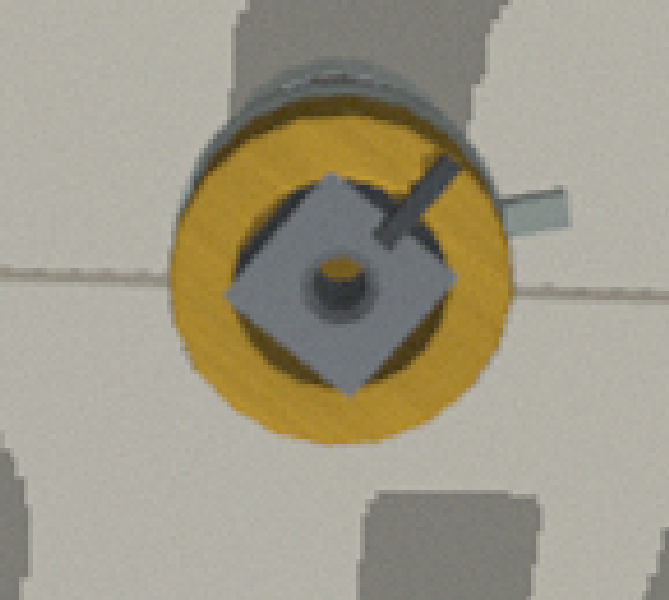

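Run:
```python
from h import *
tabs={2:[(216,108),(55,396-266)],1:[(484-266,124),(318-266,380-266)],0:[(748-532,105),(587-532,399-266)]}
C=[(.5892,.1233),(.5546,-.0071),(.5845,-.1264)]
for i in range(3):
    for k in (0,1):
        z=np.load(f"pics/lid{i}_{k}.npz"); P=(z["K"],z["T"])
        u,v=proj(P,[*JARS[i],.095])[0].astype(int)
        for zz in (.06,.068):
            w=toplane(P,np.array(tabs[i][k])/1.773+[u-75,v-75],zz)[0]-C[i]; print(i,k,zz,np.hypot(*w),np.arctan2(*w[::-1]))
```

```text
0 0 0.06 0.04251262220729067 -2.9668478849445967
0 0 0.068 0.04163999707693263 -2.9199359695104787
0 1 0.06 0.04169396625422 -2.8806666072417926
0 1 0.068 0.040140902240417956 -2.927374529661531
1 0 0.06 0.04344756053881658 2.8658502628767657
1 0 0.068 0.04208662135499954 2.9125006668764306
1 1 0.06 0.041590623124013223 2.942653713970368
1 1 0.068 0.040492552074658954 2.895162312059261
2 0 0.06 0.042929245013488826 2.851381928041917
2 0 0.068 0.041962497360551486 2.899183613038049
2 1 0.06 0.041648108410602666 2.9556285912018514
2 1 0.068 0.040153762444481114 2.908930004399789
```

```bash
cat >> h.py <<'E'
JARS=[np.array(a) for a in [(.5892,.1233),(.5546,-.0071),(.5845,-.1264)]]
TAB=[-2.924,2.904,2.904]
def turn(i,D,extra=.12,force=70):
    c=JARS[i]; y0=TAB[i]-np.pi/2+D/2
    y0=(y0-np.pi/2+np.pi/2)%np.pi  # branch with yaw near pi/2
    j6=np.arctan2(c[1],c[0])+np.pi/2-y0
    env.move_gripper(.085,force)
    env.reach([*c,.20],down(y0)); env.servo_line([*c,.097],.12)
    env.move_gripper(.045,force); print("grip",env.get_gripper_width(),env.get_gripper_force(),env.get_contact_force(),env.get_qpos())
    q=np.array(env.get_qpos()); base=env.get_wrist_torque()[2]; q5=q[5]; a=0; tq=[]
    while a<D+extra:
        a=min(a+(.2 if a<D-.35 else .05),D+extra); q[5]=q5+a; env.move_j(q); t=env.get_wrist_torque()[2]-base; tq.append((round(a,2),round(float(t),2)))
        if a>D-.2 and abs(t)>1.6: break
    print(tq,env.get_gripper_width())
    env.move_gripper(.085); env.servo_line([*c,.2],.15)
def look(i,name,z=.235,j6=-1.4):
    c=JARS[i]; env.reach([*c,z],down(yaw_for(c,j6))); env.pause(.2)
    P,im=snap("wrist",name); c2,r,rib,n=lidmeas(im,P,c); D=(rib-TAB[i]+np.pi)%(2*np.pi)-np.pi
    print("look",i,c2,r,"rib-tab",D,env.get_time()); return im
E
python3 - <<'E'
from h import *
turn(0,.696); print(env.get_time())
look(0,"l0_after")
E
```

```text
grip 0.05879626316754583 77.02660521579674 [-2.368   1.5812  5.603 ] [ 0.0994  0.3597 -0.2668  0.9428  0.002  -0.4666]
[(0.2, -0.06), (0.4, -0.09), (0.45, -0.07), (0.5, -0.08), (0.55, -0.12), (0.6, -0.06), (0.65, -0.09), (0.7, 0.44), (0.75, 2.76)] 0.058632393699336906
35.625
look 0 [0.5892 0.1227] 0.030093703956171513 rib-tab -0.0360545722288137 37.45
```

Run:
```python
from h import *
turn(1,.856); im1=look(1,"l1_after")
turn(2,1.328); im2=look(2,"l2_after")
im0=cv2.imread("pics/l0_after.png")[:,:,::-1]
cv2.imwrite("pics/g3.png",np.hstack([cv2.resize(a[130:280,195:345],(266,266)) for a in (im0,im1,im2)])[:,:,::-1])
# rack view by top camera
P,im=snap("top","t3")
for d in finder.cut_out("probe0","top"): print(d["confidence"],d["box"],toplane(P,cen(d["mask"]),.12))
for d in finder.cut_out("candle0","top"): print("candle",d["confidence"],toplane(P,cen(d["mask"]),.078))
for d in finder.cut_out("rack","top"): print("rack",d["confidence"],toplane(P,cv2.boxPoints(cv2.minAreaRect(cv2.findNonZero(d["mask"].astype(np.uint8)))),.06))
```

```text
grip 0.059244320987988895 74.42578375339508 [-2.3877  2.9267  7.5234] [-0.129   0.2855 -0.3729  0.9107  0.002  -0.3198]
[(0.2, -0.09), (0.4, -0.13), (0.6, -0.12), (0.65, -0.05), (0.7, -0.06), (0.75, -0.11), (0.8, -0.11), (0.85, -0.13), (0.9, 1.89)] 0.059262820475128625
look 1 [ 0.5544 -0.0075] 0.030090291702803598 rib-tab -0.02667753574978393 45.8333
grip 0.059983542123348825 73.75570873729885 [-2.3126  3.8321  7.403 ] [-0.3206  0.3531 -0.2758  0.9411  0.0022 -0.7472]
[(0.2, 0.02), (0.4, -0.04), (0.6, 0.05), (0.8, 0.02), (1.0, 0.04), (1.05, -0.0), (1.1, 0.02), (1.15, 0.02), (1.2, 0.01), (1.25, 0.02), (1.3, -0.04), (1.35, 1.26), (1.4, -0.05), (1.45, 0.05)] 0.059208847681904764
look 2 [ 0.5842 -0.1269] 0.030116383304817453 rib-tab 0.013544836318206244 55.3333
0.93 [103.0, 232.8, 122.5, 256.0] [[0.4956 0.3326]]
0.9 [109.1, 197.2, 128.9, 219.1] [[0.5707 0.3255]]
0.69 [92.5, 267.8, 120.1, 294.4] [[0.421  0.3397]]
candle 0.7 [[0.501  0.3497]]
candle 0.61 [[ 0.4894 -0.3947]]
candle 0.41 [[0.5923 0.1254]]
rack 0.61 [[0.388  0.3724]
 [0.6149 0.3543]
 [0.6012 0.2739]
 [0.3758 0.296 ]]
rack 0.45 [[0.6085 0.3735]
 [0.6094 0.3287]
 [0.5592 0.3239]
 [0.5584 0.3682]]
```

View pics/g3.png

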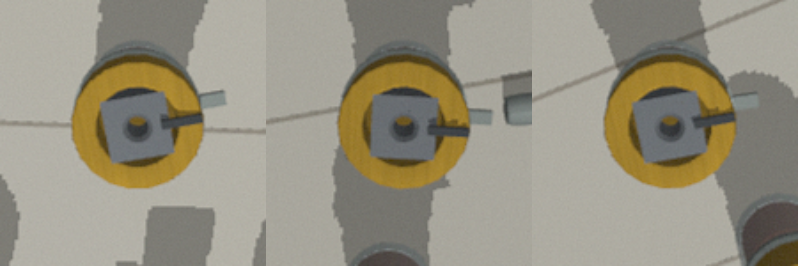

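Run:
```python
from h import *
c=JARS[2]; turn(2,.12,extra=.15,force=90)
look(2,"l2_after2")
snap("side","s3")
a=cv2.imread("pics/t3.png"); b=cv2.imread("pics/s3.png")
cv2.imwrite("pics/v4.png",np.hstack([a[130:330,330:560],b[190:390,180:410]]).repeat(1,0))
g=cv2.imread("pics/v4.png"); cv2.imwrite("pics/v4.png",cv2.resize(g,(800,348),interpolation=cv2.INTER_CUBIC))
```

```text
grip 0.05956068466317837 94.62392807006836 [-2.59    1.4467  7.489 ] [-0.3207  0.353  -0.2753  0.9402  0.0013 -0.1435]
[(0.05, 0.48), (0.1, 2.78)] 0.0595741952211776
look 2 [ 0.5843 -0.1269] 0.030080398616626407 rib-tab 0.015303478907020551 61.6417
```

View pics/v4.png

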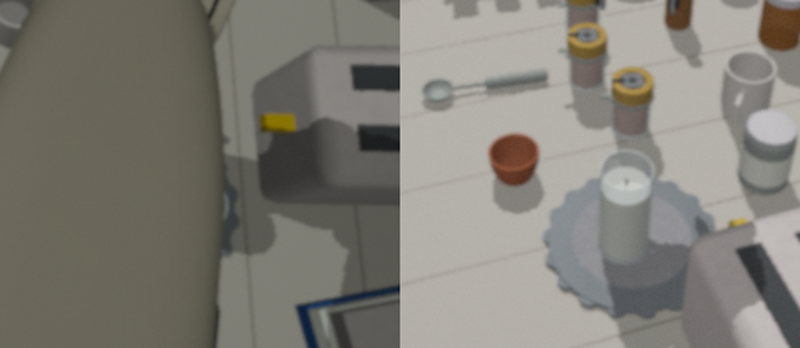

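Run:
```python
from h import *
c=np.array([.4957,.333])
env.reach([.53,.1,.27],down(yaw_for([.53,.1],-1.4)))
for k,j6 in enumerate((-1.4,1.74)):
    env.reach([*c,.28],down(yaw_for(c,j6))); env.pause(.2)
    P,im=snap("wrist",f"pr{k}"); np.savez(f"pics/pr{k}.npz",K=P[0],T=P[1])
    print(env.get_time(),env.get_qpos())
    for d in finder.cut_out("probe0","wrist"):
        r=cv2.minAreaRect(cv2.findNonZero(d["mask"].astype(np.uint8))); print(round(d["confidence"],2),d["box"],toplane(P,r[0],.133)[0],r)
cv2.imwrite("pics/g5.png",np.vstack([cv2.imread(f"pics/pr{k}.png")[60:340] for k in (0,1)]))
```

```text
63.8083 [ 0.481   0.2156 -0.0543  1.301  -0.0001 -1.5082]
0.97 [159.8, 133.8, 225.3, 182.5] [0.5698 0.3229] ((193.2117462158203, 154.53904724121094), (58.11162185668945, 34.576534271240234), 25.974393844604492)
0.83 [243.7, 169.5, 295.6, 227.0] [0.4976 0.3297] ((271.2961730957031, 197.13758850097656), (53.98394012451172, 34.215171813964844), 32.347442626953125)
0.64 [314.1, 209.7, 371.3, 261.8] [0.427  0.3359] ((342.60357666015625, 235.38943481445312), (58.143104553222656, 32.852882385253906), 32.82853698730469)
0.44 [13.5, 0.4, 141.7, 85.8] [0.6762 0.2797] ((77.5, 42.0), (84.0, 129.0), 90.0)
66.7583 [ 0.4833  0.216  -0.0538  1.3009  0.      1.6317]
0.62 [314.9, 207.7, 376.4, 259.9] [0.5653 0.3298] ((343.6228942871094, 233.1372833251953), (57.57952880859375, 32.52030944824219), 28.178592681884766)
0.56 [164.6, 126.7, 222.6, 176.6] [0.4221 0.343 ] ((193.75, 150.75), (57.078643798828125, 34.936065673828125), 29.47588539123535)
0.56 [247.5, 168.2, 297.1, 222.9] [0.4947 0.3361] ((272.27978515625, 194.28701782226562), (52.69382858276367, 32.86604309082031), 32.735225677490234)
```

View pics/g5.png

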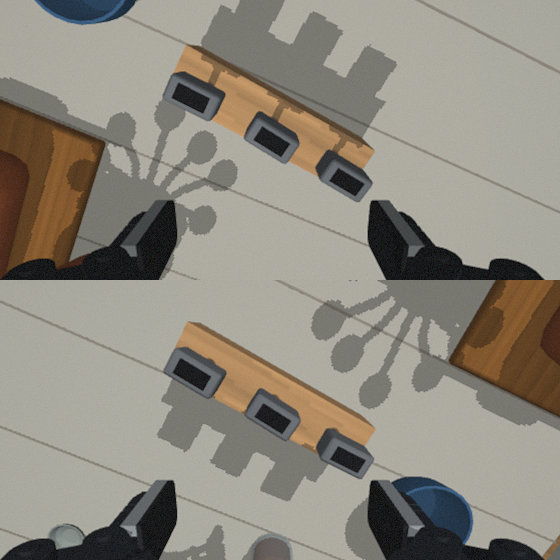

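The wrist views show all three probe heads in the rack, with dark displays clearly visible, at roughly (193,154), (271,197) and (343,235). I segment the displays on plane z=0.133 and average the two flipped views.

```bash
cat >> h.py <<'E'
def displays(im,P,c,z=.133,rad=150):
    g=cv2.cvtColor(im,cv2.COLOR_RGB2GRAY); out=[]
    m=(g<50).astype(np.uint8)
    for cn in cv2.findContours(m,cv2.RETR_EXTERNAL,cv2.CHAIN_APPROX_NONE)[0]:
        if not 250<cv2.contourArea(cn)<3000: continue
        w=toplane(P,cn[:,0,:],z).astype(np.float32)*1000
        (x,y),(a,b),an=cv2.minAreaRect(w)
        box=cv2.boxPoints(((x,y),(a,b),an)); e=[box[1]-box[0],box[2]-box[1]]; e=max(e,key=np.linalg.norm)
        th=np.arctan2(e[1],e[0]); th=(th+np.pi/2)%np.pi-np.pi/2
        if np.hypot(x/1000-c[0],y/1000-c[1])<rad/1000: out.append((x/1000,y/1000,max(a,b),min(a,b),th))
    return np.array(sorted(out))
E
python3 - <<'E'
from h import *
for k in (0,1):
    im=cv2.imread(f"pics/pr{k}.png")[:,:,::-1].copy(); z=np.load(f"pics/pr{k}.npz"); P=(z["K"],z["T"])
    d=displays(im,P,(.4957,.333)); print(d)
E
```

```text
[[ 0.4211  0.34   27.3991 13.3057 -0.1399]
 [ 0.496   0.3331 27.3803 13.4064 -0.1531]
 [ 0.571   0.3262 27.3631 13.38   -0.0621]]
[[ 0.4213  0.3397 27.4892 13.3034 -0.1378]
 [ 0.4963  0.3329 27.1784 13.4406 -0.1593]
 [ 0.5712  0.3261 27.417  12.8077 -0.0583]]
```

```bash
cat >> h.py <<'E'
PR=[(.4212,.33985,-.139),(.4962,.3330,-.156),(.5711,.32615,-.060)]
def pick(p):
    x,y,th=PR[p]; q=down(th+np.pi/2)
    env.move_gripper(.06,40)
    env.reach([x,y,.22],q); env.servo_line([x,y,.122],.12)
    env.move_gripper(.015,40); print("grip",env.get_gripper_width(),env.get_contact_force(),env.get_position())
    env.servo_line([x,y,.265],.15); print("lifted",env.get_gripper_width(),env.get_contact_force())
def insert(p,i,zs=.214):
    c=JARS[i].copy(); q=down(PR[p][2]+np.pi/2)
    env.servo_line([*c,.265],.25,orientation=q); env.servo_line([*c,zs],.1); env.pause(.2)
    f0=np.array(env.get_contact_force()); o=np.zeros(2); k=0; z=zs
    while z>.1225:
        z-=.002 if z>.195 else .006
        z=max(z,.1225)
        env.servo_line([*(c+o),z],.04); f=np.array(env.get_contact_force())-f0
        if f[2]>8 and z>.19:      # landed on the insert: search
            print("blocked",z,f,o); z+=.004; k+=1
            if k>24: print("give up"); return False
            env.servo_line([*(c+o),z],.05); r=.0005*np.sqrt(k); a=2.4*k; o=2*r*np.array([np.cos(a),np.sin(a)])
            env.servo_line([*(c+o),z],.05)
        elif f[2]>25: print("hard",z,f); break
        if np.hypot(f[0],f[1])>6: print("side",z,f)
    print("in",z,f,o,env.get_time())
    return True
def release():
    p=np.array(env.get_position()); env.move_gripper(.06); print(env.get_contact_force()); env.servo_line([p[0],p[1],.265],.15)
E
python3 - <<'E'
from h import *
pick(2); ok=insert(2,2); print(env.get_position(),env.get_gripper_width())
snap("side","s6")
b=cv2.imread("pics/s6.png"); cv2.imwrite("pics/v6.png",cv2.resize(b[130:380,180:430],(600,600),interpolation=cv2.INTER_CUBIC))
E
```

```text
grip 0.02340522070872156 [-0.0648 -0.1317  4.2356] [0.5717 0.3262 0.1228]
lifted 0.023464081637431793 [ 0.1512  0.4341 -0.9866]
in 0.1225 [ 0.2985 -1.704   3.3163] [0. 0.] 79.625
[ 0.5852 -0.1267  0.1232] 0.02360106670269535
```

View pics/v6.png

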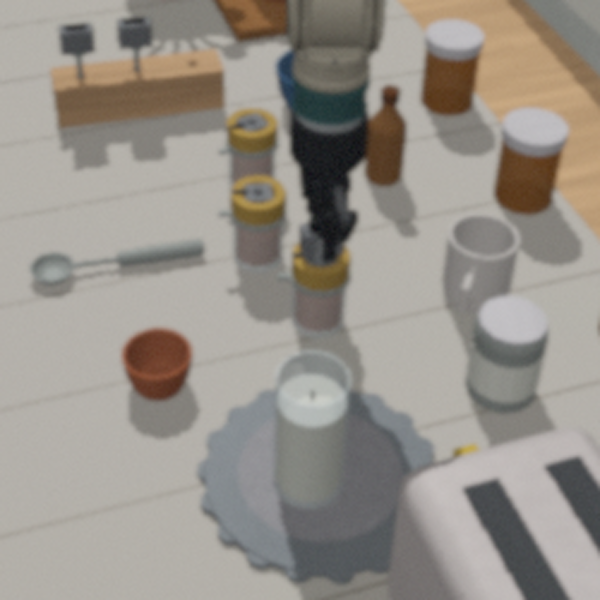

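The stem went into jar2's port at the first try, and the candle is still on the plate. I press it home, release, and do the other two.

```bash
cat >> h.py <<'E'
def seat():
    p=np.array(env.get_position()); z=.1225
    f0=env.get_contact_force()[2]
    while z>.116:
        z-=.0007; env.servo_line([p[0],p[1],z],.02); f=env.get_contact_force()[2]
        if f>12: break
    print("seat",z,f,env.get_position()); release()
E
python3 - <<'E'
from h import *
seat()
pick(1)
if insert(1,1):
    seat(); pick(0)
    if insert(0,0): seat()
print(env.get_time())
E
```

```text
seat 0.12039999999999998 16.257530244402517 [ 0.5854 -0.1267  0.1231]
[-1.4984  0.3288 -0.3275]
grip 0.02364259173444677 [-0.3218 -0.4968  2.795 ] [0.4967 0.3332 0.1228]
lifted 0.02351225534020218 [ 0.2371 -0.6683 -0.953 ]
in 0.1225 [ 1.0823 -1.0626  3.8708] [0. 0.] 94.8667
seat 0.12109999999999999 12.701043434421774 [ 0.5556 -0.0072  0.123 ]
[-0.3272 -0.0835 -0.0309]
grip 0.0231278531919392 [-0.258  -0.4834  3.0477] [0.4216 0.3399 0.1227]
lifted 0.022974206265192896 [ 0.6359  0.0852 -1.1212]
in 0.1225 [ 0.7049 -1.0376  2.547 ] [0. 0.] 109.2
seat 0.12039999999999998 13.163078295385597 [0.5902 0.1234 0.123 ]
[-0.3756 -0.0343  0.3138]
111.5083
```

Retract clear and verify all.

Run:
```python
from h import *
env.move_j([1.029,.276,-.026,1.268,0,1.467]); env.pause(1)
P,a=snap("top","t9"); 
for q,z in (("candle0",.078),("probe0",.12),("charger",.008),("mug",.04),("mill",.05),("can",.05),("bowl",.03)):
    for d in finder.cut_out(q,"top"):
        if d["confidence"]>.4: print(q,round(d["confidence"],2),toplane(P,cen(d["mask"]),z)[0])
P,b=snap("side","s9"); print(env.get_time())
for d in finder.cut_out("candle0","side"): print(d["confidence"],toplane(P,cen(d["mask"]),.078))
cv2.imwrite("pics/v9.png",cv2.resize(np.hstack([a[100:325,180:480],b[110:335,180:420]]),(800,333),interpolation=cv2.INTER_CUBIC)[:,:,::-1])
cv2.imwrite("pics/v10.png",cv2.resize(b[170:370,210:410],(600,600),interpolation=cv2.INTER_CUBIC)[:,:,::-1])
```

```text
candle0 0.9 [ 0.5008 -0.3366]
probe0 0.79 [ 0.5555 -0.0058]
probe0 0.59 [ 0.5841 -0.1246]
probe0 0.51 [0.5901 0.1241]
charger 0.97 [ 0.5113 -0.313 ]
mug 0.92 [ 0.7684 -0.144 ]
mill 0.72 [0.7536 0.0924]
mill 0.68 [0.6066 0.1355]
mill 0.41 [ 0.5685 -0.0052]
can 0.85 [ 0.731  -0.2778]
can 0.58 [0.7541 0.0919]
bowl 0.69 [0.7329 0.2767]
114.9417
0.85 [[ 0.5013 -0.329 ]]
0.71 [[0.5789 0.1032]]
0.55 [[ 0.5706 -0.1658]]
0.33 [[ 0.3893 -0.2077]]
```

View pics/v9.png

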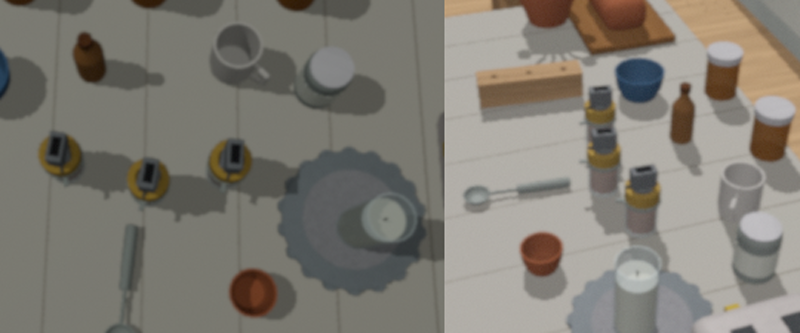

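View pics/v10.png

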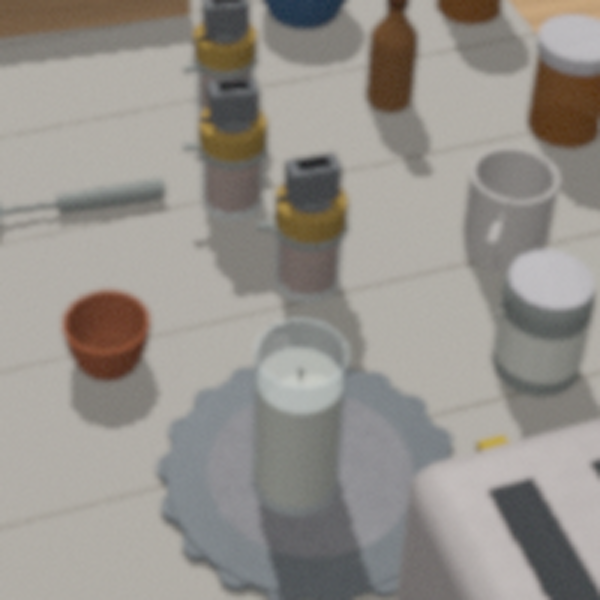

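All three probes are seated on their lids. The candle is upright well inside the plate, and the other tableware hasn't moved. I'm handing in.

```bash
python3 -c "
from workcell import env
print(env.hand_in())"
```

```text
the job is handed in; nothing more can be done
None
```

I handed the job in at about 115 s: the only candle present stands upright on the charger, all three lids are turned to their stops, and all three probes are pushed in with their collars on the lids.

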